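# Hold the red spring clip gaping around the edge of the menu board

### The job

At the self-service counter a new price card is about to be slipped onto the menu board. Pick up the red spring clip by its tails, squeeze it wide open and bring its jaws around the board's yellow-striped upright edge, well past the edge, one jaw on each side and neither touching the board; finish while still holding it there gaping, well up off the counter. Leave the board standing where it is and leave everything else alone.

Things in the scene. Friction and masses are not known exactly. Their poses are not given: they have to be found in the camera images.
- red_clip: red plastic spring clip, two arms on a pivot, lying on edge (pivot upright, opens level), 32 mm tall, 119 long, 0.07 kg. Origin on the pivot, half-way up. The frame is arm A's: while shut +x runs along the middle line to the jaw tips 62 mm ahead; the tails reach 55 mm behind; A is on the +y side, B on -y. Starts pointing to world -y within 0.6 rad; the three clips swap places.
- red_clip_tails (a point): the place to pinch: while shut, midway between the red clip's two tails, 38 mm behind the pivot, half-way up. Shut, the tails spread in a V, here 51 mm over their outer faces (60 at the ends); fully squeezed they are parallel, 26 mm over all, against a stop. A pinch here needs 3 N to start opening and 10 N to open fully; 20 to 40 N is a safe firm grip.
- red_clip_arm (a joint): opening angle of the red clip, rad: 0 shut, 0.6 fully open at the stop (inner faces of the jaw tips then about 37 mm apart); the spring pulls it shut. The clip's middle line turns by half this angle from arm A's +x towards A's -y, and each jaw stands off the middle line by half of it.
- red_clip_tip_a (a point): on the red clip: inner face of arm A's jaw at its very tip, half-way up, 62 mm from the pivot. The jaw is 5 mm thick, 32 mm tall.
- red_clip_tip_b (a point): the same point on arm B's jaw. The tips meet when the clip is shut; the line from the pivot to the point midway between the tips is the clip's middle line.
- menu_board: white menu board on a weighted steel foot, loose, 0.75 kg: upright panel 5 mm thick (x), 160 wide (y), 30 to 190 mm above the counter. Origin on the counter under the panel's centre; x square to its faces, +y towards the edge with the 12 mm yellow strip (robot's left; yaw within 0.45 rad). Foot 100 by 90 mm, 12 high, y -60 to +30 mm: nothing under the striped edge.
- board_edge (a point): on the menu board's yellow-striped upright edge, mid-thickness, 130 mm above the counter (board y = +80 mm). The edge runs straight from 30 to 190 mm up.
- blue_clip: blue plastic spring clip lying on its edge, same size as the red one; a bystander, to be left alone. Origin at its middle, on the pivot.
- green_clip: green plastic spring clip lying on its edge, same size as the red one; a bystander, to be left alone. Origin at its middle, on the pivot.
- steel_cup: steel cup 72 mm across, 85 mm tall, bystander; origin under its centre
- sauce_bottle: amber sauce bottle, 60 mm across, 170 mm tall, bystander; origin under its centre
- side_bowl: steel bowl 110 mm across, 50 mm tall, bystander; origin under its centre
- serving_spoon: steel spoon 200 mm long lying on the counter, bystander; x along its length
- tissue_box: blue and white tissue box 110 by 200 by 70 mm, bystander; origin under its centre
There are look-alikes about, which are no part of the job. Of the things that look like the red_clip, the middle-sized one is meant.

How it is judged:
By the outcome, as a careful person would: the job done as asked, in the order asked, and still so for the second after the job is handed in, while the arm keeps its last pose, push and grip.
It also fails if it takes over 35 s, if anything falls off the work surface, if the arm or the gripper's body presses on something with over 40 N, if the wrist force passes 120 N, or if a joint passes its speed limit or range.

### The arm

A 7-joint arm with a two-finger parallel gripper is mounted at the origin on the work surface. World frame = base frame: x ahead of the robot, y to its left, z up, the work surface at z = 0. Lengths are in m, angles in rad, forces in N, time in s.
With the tool pointing down it reaches from about 0.4 to 0.85 m from the base axis. Payload 4.4 kg.
Tool frame: the origin (TCP) lies at the very end of the fingers, on their centre line; the grasp point (between the pads) lies 19 mm behind it; z points along the fingers, y is the line along which they close (so a half turn about z gives the same grasp; the last joint's range is limited). The gripper opens to 94 mm and grips with 3 to 60 N. Pads are 16 mm wide; open, the fingers measure 119 mm over their backs; the gripper's body (75 mm by 177 mm) begins 78 mm behind the grasp point.
Start: joints at [-1.285, 0.628, 0.038, 1.517, -0.027, 0.996, -0.02], TCP at [0.224, 0.61, 0.168] pointing down, gripper open.
Joint ranges: [-3.06, 3.06], [-0.37, 2.12], [-1.25, 1.32], [0.18, 2.47], [-1.1, 4.24], [0.23, 1.98], [-2.94, 2.94]. Speed limits (rad/s): [2.57, 2.57, 3.14, 3.14, 3.14, 3.14, 3.14].

### API

Orientations are given as a rotation vector (axis times angle).
In Python, from rig import r gives the robot as it stands.
- The arm moves only by the tool jog_arm, never from a script. Its argument "commands" is a list of rows, each an object of numbers: "x", "y", "z": the shift along the tool's x, y, z as a fraction of full scale; "ax", "ay", "az": the turn, a rotation vector about the tool's x, y, z as a fraction of full scale; "fingers": the gripper's target within -1 to 1 (fully open at 1, half-way at 0, shut at -1). In form: [{"x": .., "y": .., "z": .., "ax": .., "ay": .., "az": .., "fingers": ..}, ...]. A call has 1 to 20 rows; each row is the pose to reach, as a shift and turn from the pose commanded when the call began, along the tool's axes at that moment; what a row does not reach only later rows make up. Full scale, the value 1, is 500 mm for a shift and 90 degrees for a turn. A row lasts 1/8 s, in which the tool goes at most 62.5 mm and 10.7 degrees, less where a joint would pass 70% of its speed; a pose out of reach is approached as far as the arm can. A call with a number of a shift or a turn outside -1 to 1 is refused whole. A call with a gripper value outside its range is refused whole. The fingers move at their own pace and stop on an object; "squeeze" is the grip in N (left out, the last holds). Time passes only in rows, so rows that repeat a pose let the fingers close. It gives the time, the measured TCP pose, the force, the opening and the grip force at its end, in the units of the state.
- r.get_obs(): the state, without advancing time (a new reading comes with each control period).
- r.get_image(name): name is "scene" or "side" or "wrist"; returns a dict with "frame" (480x640x3 uint8, red, green, blue), "depth" (480x640 float32, m along the optical axis (not along the pixel's ray), 0 where there is no reading), "fx", "fy", "cx", "cy" (pixels), "eye" and "attitude" of the camera in the world. Camera axes: x right, y down, z forward; pixel columns grow to the right and rows downward; lengths in m; the calibration is good to about 2 mm. The wrist camera is an equidistant fisheye: a pixel r from the principal point sees the ray r / f radians off the axis. A picture is of the moment at which its call begins.
- r.finish_job(): hands the job in; it is judged then, once.
The state is a dict: "clock": time; "joint_pos": joint angles; "joint_vel": joint speeds; "joint_efforts": joint torques, N m; "position": TCP position; "tool_rot": TCP orientation; "wrist_force": force on the tool from outside, world axes, zero at the start; "torque": the same for the moment, N m; "gripper_width": finger opening in m; "finger_force": force on a finger pad.
Only numpy, scipy, OpenCV 4.12 (cv2) and the standard library are available. Lean on these libraries where they do the work, as an engineer would, in place of code of your own. Each camera call takes 0.05 s, during which the arm holds its last target. There are 200 camera calls.

## Working session

There is one attempt and no reset: what is moved stays moved. The work goes in short steps, Python scripts to look and compute and a tool call to move; the robot and the scene stay as the last step left them, time stands still between calls to the robot, and variables do not carry over. Pictures are saved under pics/ and viewed, at most 10 in all, crops included, and the job is handed in when it is done.

Besides the shell and the picture viewer there is one more tool, called after ">>>" by a JSON object that holds its "op" and its "data", one argument or row to a line. jog_arm: Moves the arm, as the interface text tells. Its arguments: {"type":"object","properties":{"commands":{"type":"array"},"squeeze":{"type":"number"}},"required":["commands"]}

```bash
ls; mkdir -p pics; cat > h.py <<'E'
from rig import r
import numpy as np, cv2
from scipy.spatial.transform import Rotation as R
def rot(a):
    a=np.array(a,float)
    return a if a.shape==(3,3) else (R.from_rotvec(a) if a.size==3 else R.from_quat(a)).as_matrix()
def cloud(im):
    d=im['depth'];v,u=np.mgrid[0:480,0:640]
    x=(u-im['cx'])/im['fx'];y=(v-im['cy'])/im['fy']
    P=np.stack([x*d,y*d,d],-1)
    return P@rot(im['attitude']).T+np.array(im['eye'])
E
python3 - <<'E'
from h import *
o=r.get_obs();print({k:np.round(v,3) for k,v in o.items()})
for n in ['scene','side']:
    im=r.get_image(n);print(n,im['eye'],im['attitude'],im['fx'],im['cx'],im['cy'])
    cv2.imwrite(f'pics/{n}0.png',im['frame'][...,::-1]);np.save(f'{n}0.npy',im,allow_pickle=True)
E
```

```text
pics
{'clock': np.float64(0.0), 'joint_pos': array([-1.285,  0.629,  0.038,  1.518, -0.027,  0.996, -0.02 ]), 'joint_vel': array([ 0.002, -0.001, -0.002,  0.   ,  0.001, -0.001,  0.   ]), 'joint_efforts': array([-0.0000e+00, -5.4974e+01,  1.1430e+00, -1.8664e+01, -5.2000e-02,
        2.3000e-02,  0.0000e+00]), 'position': array([0.224, 0.61 , 0.167]), 'tool_rot': array([-5.500e-01, -3.093e+00,  3.000e-03]), 'wrist_force': array([-0.163, -0.284, -0.201]), 'torque': array([0.008, 0.003, 0.009]), 'finger_force': np.float64(0.0), 'gripper_width': np.float64(0.094)}
scene [1.19548296 0.1041676  0.87173451] [-1.79248482 -1.88522805  0.64539833] 487.1098161756232 314.3097925631064 243.10561480916317
side [ 0.30072909 -0.88277349  0.77522188] [-2.13981711  0.34748749 -0.16591206] 486.94859505001403 321.6737173820408 244.71575949524353
```

View pics/scene0.png

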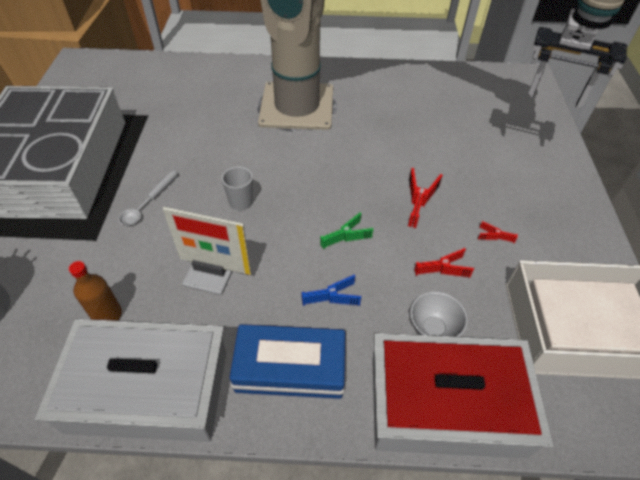

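View pics/side0.png

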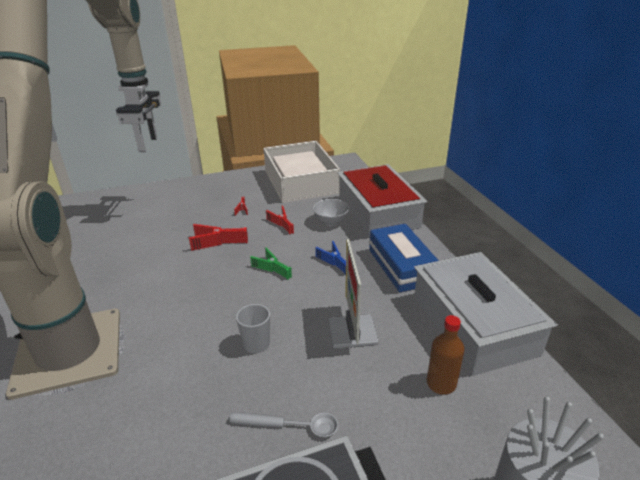

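The scene view shows three red clips: large at (423,195), small at (497,232) and medium at (443,264). The medium one matches the blue and green clips in size, so it is the target. Its jaws point left (-y). The board's yellow edge is at (243,245), and the bowl is near (438,318).

```bash
python3 - <<'E'
from h import *
for n in ['scene','side']:
    im=np.load(f'{n}0.npy',allow_pickle=True).item()
    P=cloud(im);hsv=cv2.cvtColor(im['frame'],cv2.COLOR_RGB2HSV);H,S,V=cv2.split(hsv)
    m=(((H<6)|(H>174))&(S>150)&(V>60)).astype(np.uint8)
    k,lab,st,c=cv2.connectedComponentsWithStats(m)
    for i in range(1,k):
        if st[i,4]<60: continue
        Q=P[(lab==i)&(im['depth']>0)]
        print(n,'red',np.round(c[i]),st[i,4],'z',np.round(np.percentile(Q[:,2],[2,50,95]),3),end=' ')
        T=Q[Q[:,2]>np.percentile(Q[:,2],95)-.008][:,:2]
        (cc,wh,a)=cv2.minAreaRect((T*1000).astype(np.float32));print(np.round(cc),np.round(wh),round(a,1))
    T=None
    y=(H>20)&(H<34)&(S>140)&(V>120)
    Q=P[y&(im['depth']>0)]; Q=Q[(Q[:,2]>.02)&(Q[:,2]<.2)&(Q[:,0]>.3)&(Q[:,0]<.9)&(abs(Q[:,1])<.4)]
    print('yellow',len(Q))
    for a in np.arange(.03,.2,.03):
        q=Q[(Q[:,2]>=a)&(Q[:,2]<a+.03)]
        if len(q): print(np.round(np.median(q,0),4), np.round(q[:,:2].min(0),3),np.round(q[:,:2].max(0),3))
    # panel
    B=P.reshape(-1,3);c=np.median(Q,0)
    B=B[(B[:,2]>.06)&(B[:,2]<.18)&(np.linalg.norm(B[:,:2]-c[:2],axis=1)<.17)]
    B=B[::1]
    vx,vy,x0,y0=cv2.fitLine(B[:,:2].astype(np.float32),cv2.DIST_HUBER,0,.001,.001).ravel()
    s=(B[:,:2]-[x0,y0])@[vx,vy];e=(B[:,:2]-[x0,y0])@[-vy,vx]
    print('panel',vx,vy,x0,y0,np.percentile(s,[.5,99.5]),np.percentile(e,[2,50,98]))
E
```

```text
scene red [420. 197.] 587 z [0.003 0.039 0.043] [377. 322.] [ 74. 156.] 73.3
scene red [201. 228.] 637 z [0.136 0.156 0.173] [ 606. -137.] [105.   5.] 77.8
scene red [495. 233.] 355 z [0.003 0.015 0.022] [471. 495.] [78. 40.] 74.4
scene red [444. 266.] 716 z [0.006 0.025 0.032] [569. 355.] [ 56. 115.] 10.0
scene red [ 77. 269.] 208 z [0.157 0.169 0.171] [ 719. -332.] [27. 24.] 46.0
scene red [458. 388.] 11715 z [0.097 0.1   0.102] [870. 331.] [237. 148.] 89.9
yellow 229
[ 0.6234 -0.0565  0.0462] [ 0.621 -0.061] [ 0.625 -0.051]
[ 0.6231 -0.0558  0.0746] [ 0.621 -0.061] [ 0.625 -0.051]
[ 0.6233 -0.0563  0.1059] [ 0.621 -0.061] [ 0.625 -0.051]
[ 0.6231 -0.0559  0.1368] [ 0.62  -0.061] [ 0.625 -0.051]
[ 0.6231 -0.0563  0.1657] [ 0.621 -0.061] [ 0.626 -0.051]
[ 0.6233 -0.0566  0.1833] [ 0.621 -0.061] [ 0.626 -0.051]
panel 0.7404315 0.6721319 0.6257835 -0.1200851 [-0.08314339  0.20397456] [-0.07963375 -0.00017799  0.05178124]
side red [380. 186.] 1551 z [0.099 0.102 0.105] [868. 326.] [239. 147.] 89.8
side red [281. 221.] 230 z [0.007 0.025 0.036] [562. 347.] [ 50. 111.] 7.0
side red [216. 236.] 910 z [0.006 0.029 0.046] [373. 317.] [ 75. 151.] 72.1
side red [452. 323.] 198 z [0.155 0.171 0.173] [ 716. -336.] [26. 27.] 11.8
yellow 0
  return _methods._mean(a, axis=axis, dtype=dtype,
  ret = um.true_divide(
Traceback (most recent call last):
cv2.error: OpenCV(4.12.0) /io/opencv/modules/imgproc/src/linefit.cpp:50: error: (-215:Assertion failed) count > 0 in function 'fitLine2D_wods'
```

The board's yaw is about -0.21 rad and its edge is near (0.622, -0.050). The medium clip points at about -80°, with its tails near (0.557, 0.390). I'll hover above the tails and look from the wrist.

>>> {"op": "jog_arm", "data": {
  "commands": [
    {"x": -0.77,"y": -0.18,"z": 0,"az": 0.667,"fingers": 0.5},
    {"x": -0.77,"y": -0.18,"z": 0,"az": 0.667,"fingers": 0.5},
    {"x": -0.77,"y": -0.18,"z": 0,"az": 0.667,"fingers": 0.5},
    {"x": -0.77,"y": -0.18,"z": 0,"az": 0.667,"fingers": 0.5},
    {"x": -0.77,"y": -0.18,"z": 0,"az": 0.667,"fingers": 0.5},
    {"x": -0.77,"y": -0.18,"z": 0,"az": 0.667,"fingers": 0.5},
    {"x": -0.77,"y": -0.18,"z": 0,"az": 0.667,"fingers": 0.5},
    {"x": -0.77,"y": -0.18,"z": 0,"az": 0.667,"fingers": 0.5},
    {"x": -0.77,"y": -0.18,"z": 0,"az": 0.667,"fingers": 0.5},
    {"x": -0.77,"y": -0.18,"z": 0,"az": 0.667,"fingers": 0.5},
    {"x": -0.77,"y": -0.18,"z": 0,"az": 0.667,"fingers": 0.5},
    {"x": -0.77,"y": -0.18,"z": 0,"az": 0.667,"fingers": 0.5}
  ]
}}

```text
invalid input
```

```bash
cat >> h.py <<'E'
def wcloud(im):
    d=im['depth'];v,u=np.mgrid[0:480,0:640]
    x=(u-im['cx']);y=(v-im['cy']);rr=np.hypot(x,y)+1e-9;t=rr/im['fx'];g=np.tan(t)/rr
    P=np.stack([x*g*d,y*g*d,d],-1)
    return P@rot(im['attitude']).T+np.array(im['eye'])
def redmask(im):
    H,S,V=cv2.split(cv2.cvtColor(im['frame'],cv2.COLOR_RGB2HSV))
    return (((H<6)|(H>174))&(S>150)&(V>50))
E
python3 - <<'E'
from h import *
o=r.get_obs();print(np.round(o['position'],4),np.round(rot(o['tool_rot']),3),o['gripper_width'],np.round(o['joint_pos'],2),o['clock'])
im=r.get_image('wrist');print(im['eye'],np.round(rot(im['attitude']),3),im['fx'],im['cx'])
np.save('w1.npy',im,allow_pickle=True);cv2.imwrite('pics/w1.png',im['frame'][...,::-1])
P=wcloud(im);m=redmask(im).astype(np.uint8);k,lab,st,c=cv2.connectedComponentsWithStats(m)
for i in range(1,k):
    if st[i,4]<100: continue
    Q=P[(lab==i)&(im['depth']>0)]
    T=Q[(Q[:,2]>.024)&(Q[:,2]<.04)]
    print(np.round(c[i]),st[i,4],np.round(np.percentile(Q[:,2],[2,50,98]),3),cv2.minAreaRect((T[:,:2]*1000).astype(np.float32)) if len(T) else '')
E
```

```text
[0.2237 0.6096 0.1669] [[-0.939  0.345 -0.001]
 [ 0.345  0.939 -0.002]
 [-0.    -0.002 -1.   ]] 0.09401289297489111 [-1.28  0.63  0.04  1.52 -0.03  1.   -0.02] 0.1
[0.1497312  0.63722255 0.38332778] [[ 0.344  0.904  0.255]
 [ 0.939 -0.33  -0.095]
 [-0.002  0.273 -0.962]] 371.64829954431775 320.2850529127271
[300. 411.] 1034 [0.002 0.016 0.023] ((467.71588134765625, 501.80523681640625), (0.0, 0.0), 0.0)
[177. 427.] 140 [0.004 0.024 0.108] ((444.6452941894531, 311.7515869140625), (10.97598934173584, 3.927407741546631), 8.087994575500488)
```

View pics/w1.png

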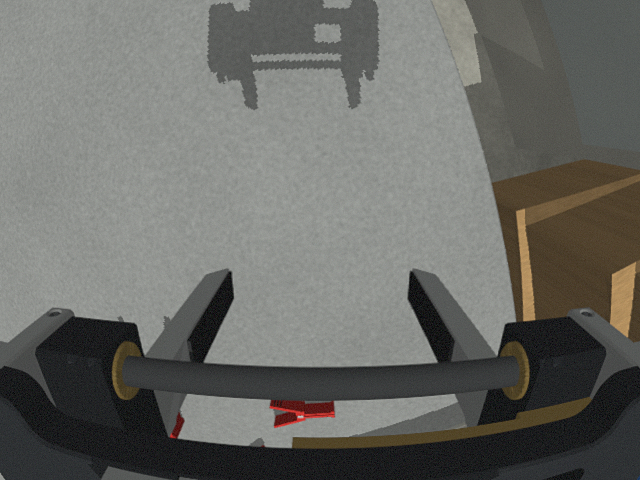

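The move was refused, so nothing has moved. The wrist picture just shows the empty counter, with the small red clip at (300,411). I'll resend with every field filled in.

>>> {"op": "jog_arm", "data": {
  "commands": [
    {"x": -0.77,"y": -0.18,"z": 0.0,"ax": 0.0,"ay": 0.0,"az": 0.667,"fingers": 0.5},
    {"x": -0.77,"y": -0.18,"z": 0.0,"ax": 0.0,"ay": 0.0,"az": 0.667,"fingers": 0.5},
    {"x": -0.77,"y": -0.18,"z": 0.0,"ax": 0.0,"ay": 0.0,"az": 0.667,"fingers": 0.5},
    {"x": -0.77,"y": -0.18,"z": 0.0,"ax": 0.0,"ay": 0.0,"az": 0.667,"fingers": 0.5},
    {"x": -0.77,"y": -0.18,"z": 0.0,"ax": 0.0,"ay": 0.0,"az": 0.667,"fingers": 0.5},
    {"x": -0.77,"y": -0.18,"z": 0.0,"ax": 0.0,"ay": 0.0,"az": 0.667,"fingers": 0.5},
    {"x": -0.77,"y": -0.18,"z": 0.0,"ax": 0.0,"ay": 0.0,"az": 0.667,"fingers": 0.5},
    {"x": -0.77,"y": -0.18,"z": 0.0,"ax": 0.0,"ay": 0.0,"az": 0.667,"fingers": 0.5},
    {"x": -0.77,"y": -0.18,"z": 0.0,"ax": 0.0,"ay": 0.0,"az": 0.667,"fingers": 0.5},
    {"x": -0.77,"y": -0.18,"z": 0.0,"ax": 0.0,"ay": 0.0,"az": 0.667,"fingers": 0.5},
    {"x": -0.77,"y": -0.18,"z": 0.0,"ax": 0.0,"ay": 0.0,"az": 0.667,"fingers": 0.5},
    {"x": -0.77,"y": -0.18,"z": 0.0,"ax": 0.0,"ay": 0.0,"az": 0.667,"fingers": 0.5}
  ],
  "squeeze": 30
}}

```text
clock: 1.65
position: [0.5539, 0.3936, 0.1678]
tool_rot: [-2.022, -2.404, -0.0]
wrist_force: [0.8, 0.7, 0.7]
gripper_width: 0.0702
finger_force: 0.0
```

```bash
cat > look.py <<'E'
from h import *
import sys
n=sys.argv[1]
o=r.get_obs();print(np.round(o['position'],4),np.round(rot(o['tool_rot']),3),round(o['gripper_width'],4),np.round(o['joint_pos'],2),o['clock'])
im=r.get_image('wrist');np.save(n+'.npy',im,allow_pickle=True);cv2.imwrite(f'pics/{n}.png',im['frame'][...,::-1])
E
python3 look.py w2; python3 - <<'E'
from h import *
im=np.load('w2.npy',allow_pickle=True).item()
P=wcloud(im);m=redmask(im).astype(np.uint8);k,lab,st,c=cv2.connectedComponentsWithStats(m)
for i in range(1,k):
    if st[i,4]<100: continue
    Q=P[(lab==i)&(im['depth']>0)]
    T=Q[(Q[:,2]>.026)&(Q[:,2]<.045)]
    print(np.round(c[i]),st[i,4],np.round(np.percentile(Q[:,2],[2,50,98]),3),cv2.minAreaRect((T[:,:2]*1000).astype(np.float32)) if len(T) else '')
E
```

```text
[0.5539 0.3936 0.1678] [[-0.171  0.985 -0.   ]
 [ 0.985  0.171  0.   ]
 [ 0.    -0.    -1.   ]] 0.0702 [-0.83  0.69  0.32  1.43 -0.23  1.06 -0.3 ] 1.65
[252. 100.] 1064 [0.004 0.021 0.023] 
[147. 244.] 4580 [0.004 0.036 0.043] ((375.0647888183594, 321.3845520019531), (78.66480255126953, 156.52529907226562), 73.62034606933594)
[327. 241.] 1741 [0.007 0.031 0.033] ((568.1864013671875, 355.6037902832031), (58.38637161254883, 118.01031494140625), 11.21497917175293)
[599. 276.] 7116 [0.098 0.1   0.101]
```

View pics/w2.png

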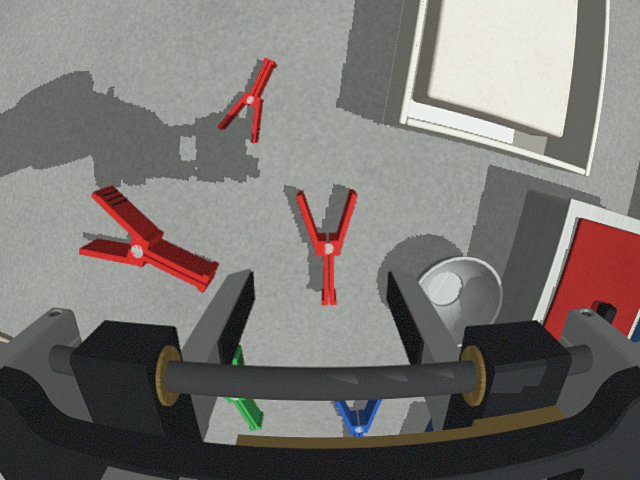

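The whole medium clip is visible: tail ends at (302,193) and (350,193), pivot at (328,247), jaw tips at (330,302). The bowl is clear to the right. Next I'll refine the axis.

```bash
cat > clip.py <<'E'
from h import *
import sys
n=sys.argv[1]
im=np.load(n+'.npy',allow_pickle=True).item()
P=wcloud(im);m=redmask(im).astype(np.uint8);k,lab,st,c=cv2.connectedComponentsWithStats(m)
i=lab[241,327] or lab[244,325]
T=P[(lab==i)&(im['depth']>0)];T=T[(T[:,2]>.026)&(T[:,2]<.045)][:,:2]
a=np.deg2rad(-79)
for _ in range(5):
    d=np.array([np.cos(a),np.sin(a)]);nn=np.array([-d[1],d[0]])
    s=T@d;e=T@nn;lo,hi=s.min(),s.max()
    J=T[s>hi-.035];t=T[s<lo+.03]
    mid=lambda Q:(Q.mean(0)@d)*d+((Q@nn).min()+(Q@nn).max())/2*nn
    v=mid(J)-mid(t);a=np.arctan2(v[1],v[0])
tip=mid(J)+d*(hi-mid(J)@d)
piv=tip-.062*d
print('ang',np.degrees(a),'len',hi-lo,'pivot',piv,'pinch',piv-.038*d)
o=r.get_obs();Rt=rot(o['tool_rot']);dp=np.append(piv-.038*d,0)-o['position']
print('tool shift',(Rt.T@dp)[:2]/.5)
E
python3 clip.py w2; python3 - <<'E'
from h import *
im=np.load('w2.npy',allow_pickle=True).item();P=wcloud(im);print(P[241:253:3,324:333:4])
E
```

```text
ang -117.93920408594032 len 0.6652795245976684 pivot [0.51933103 0.15513523] pinch [0.53713534 0.18870615]
tool shift [-0.39770487 -0.10337604]
[[[0.56296021 0.3659576  0.03077544]
  [0.56739171 0.36460509 0.02391996]
  [0.57079463 0.36734623 0.03085455]]

 [[0.56347253 0.36304206 0.03130716]
  [0.56736441 0.36385122 0.0317198 ]
  [0.57125703 0.36463068 0.03204163]]

 [[0.5641424  0.35937905 0.02949553]
  [0.56788682 0.36091082 0.03218008]
  [0.57185243 0.3614518  0.03172892]]

 [[0.56456247 0.35689932 0.03147155]
  [0.568386   0.35806422 0.03295534]
  [0.57232968 0.35868616 0.03276979]]]
```

```bash
sed -i 's/^i=lab.*/i=1+np.argmin(np.hypot(*(c[1:]-[327,241]).T)+1e4*(st[1:,4]<300))/' clip.py; python3 clip.py w2
```

```text
ang -78.5940506803893 len 0.11808368494118854 pivot [0.56778022 0.35858856] pinch [0.56026893 0.3958388 ]
tool shift [0.00253701 0.01308355]
```

>>> {"op": "jog_arm", "data": {
  "commands": [
    {"x": 0.002,"y": 0.013,"z": 0.1,"ax": 0.0,"ay": 0.0,"az": -0.017,"fingers": 0.6},
    {"x": 0.002,"y": 0.013,"z": 0.2,"ax": 0.0,"ay": 0.0,"az": -0.017,"fingers": 0.6},
    {"x": 0.002,"y": 0.013,"z": 0.27,"ax": 0.0,"ay": 0.0,"az": -0.017,"fingers": 0.6},
    {"x": 0.002,"y": 0.013,"z": 0.31,"ax": 0.0,"ay": 0.0,"az": -0.017,"fingers": 0.6},
    {"x": 0.002,"y": 0.013,"z": 0.325,"ax": 0.0,"ay": 0.0,"az": -0.017,"fingers": 0.6},
    {"x": 0.002,"y": 0.013,"z": 0.325,"ax": 0.0,"ay": 0.0,"az": -0.017,"fingers": 0.6},
    {"x": 0.002,"y": 0.013,"z": 0.325,"ax": 0.0,"ay": 0.0,"az": -0.017,"fingers": 0.6}
  ],
  "squeeze": 30
}}

```text
clock: 2.58
position: [0.5617, 0.3959, 0.0067]
tool_rot: [1.991, 2.43, 0.004]
wrist_force: [-0.5, -0.7, -0.4]
gripper_width: 0.0757
finger_force: 0.0
```

>>> {"op": "jog_arm", "data": {
  "commands": [
    {"x": 0.0,"y": 0.0,"z": 0.0,"ax": 0.0,"ay": 0.0,"az": 0.0,"fingers": -1.0},
    {"x": 0.0,"y": 0.0,"z": 0.0,"ax": 0.0,"ay": 0.0,"az": 0.0,"fingers": -1.0},
    {"x": 0.0,"y": 0.0,"z": 0.0,"ax": 0.0,"ay": 0.0,"az": 0.0,"fingers": -1.0},
    {"x": 0.0,"y": 0.0,"z": 0.0,"ax": 0.0,"ay": 0.0,"az": 0.0,"fingers": -1.0},
    {"x": 0.0,"y": 0.0,"z": 0.0,"ax": 0.0,"ay": 0.0,"az": 0.0,"fingers": -1.0},
    {"x": 0.0,"y": 0.0,"z": 0.0,"ax": 0.0,"ay": 0.0,"az": 0.0,"fingers": -1.0},
    {"x": 0.0,"y": 0.0,"z": 0.0,"ax": 0.0,"ay": 0.0,"az": 0.0,"fingers": -1.0},
    {"x": 0.0,"y": 0.0,"z": 0.0,"ax": 0.0,"ay": 0.0,"az": 0.0,"fingers": -1.0}
  ],
  "squeeze": 30
}}

```text
clock: 3.58
position: [0.5606, 0.3952, 0.0051]
tool_rot: [-1.991, -2.43, 0.0]
wrist_force: [-0.1, 0.6, -0.2]
gripper_width: 0.001
finger_force: 0.0
```

The gripper closed on nothing, so I'll look.

```bash
python3 look.py w3; python3 clip.py w3
```

```text
[0.5606 0.3952 0.0051] [[-0.197  0.98  -0.   ]
 [ 0.98   0.197  0.   ]
 [ 0.    -0.    -1.   ]] 0.001 [-0.79  0.88  0.25  1.53 -0.28  0.76 -0.23] 3.575
ang -78.99999999999778 len 0.036561031136890965 pivot [0.57437027 0.44295095] pinch [0.56711953 0.48025278]
tool shift [0.16428385 0.04628895]
```

View pics/w3.png

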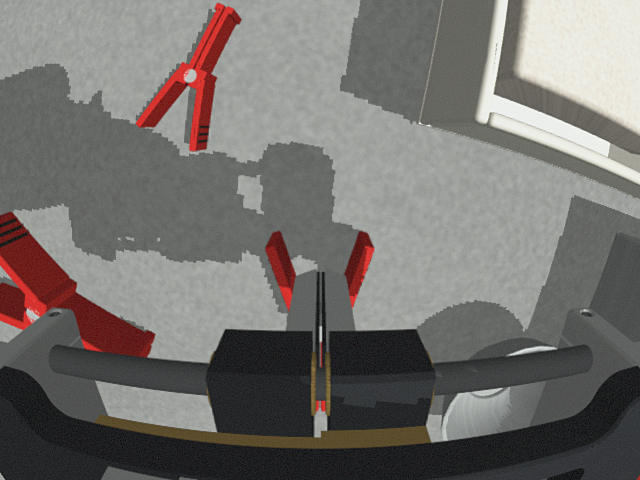

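The wrist view shows the shut fingers at (320,290) with a red tail on either side, at (280,260) and (362,260). I'll check from the fixed cameras.

```bash
python3 - <<'E'
from h import *
t=[]
for n,(a,b,c,d) in {'scene':(180,330,370,540),'side':(150,270,200,335)}.items():
    im=r.get_image(n);np.save(f'{n}1.npy',im,allow_pickle=True);t.append(cv2.resize(im['frame'][a:b,c:d,::-1],(400,350)))
cv2.imwrite('pics/c1.png',np.hstack(t))
im=np.load('w3.npy',allow_pickle=True).item();P=wcloud(im)
m=redmask(im)
for u0,u1 in((255,305),(340,385)):
    mm=m.copy();mm[:, :u0]=0;mm[:,u1:]=0;mm[:225]=0;mm[315:]=0
    Q=P[mm&(im['depth']>0)];Q=Q[Q[:,2]>.025];print(len(Q),Q[np.argmax(Q[:,1])],Q[np.argmin(Q[:,1])])
im=np.load('w2.npy',allow_pickle=True).item();P=wcloud(im)
m=redmask(im)
for u0,u1 in((290,325),(329,365)):
    mm=m.copy();mm[:, :u0]=0;mm[:,u1:]=0;mm[:180]=0;mm[315:]=0
    Q=P[mm&(im['depth']>0)];Q=Q[Q[:,2]>.025];print(len(Q),Q[np.argmax(Q[:,1])],Q[np.argmin(Q[:,1])])
E
```

```text
731 [0.53258608 0.4086833  0.02980799] [0.54671088 0.37191462 0.03113299]
666 [0.58226931 0.4184937  0.02926182] [0.582249   0.38132198 0.0316624 ]
567 [0.53285593 0.408696   0.0304656 ] [0.57307569 0.29710612 0.031218  ]
684 [0.58151212 0.41848621 0.02598079] [0.58460526 0.29881385 0.03069084]
```

View pics/c1.png

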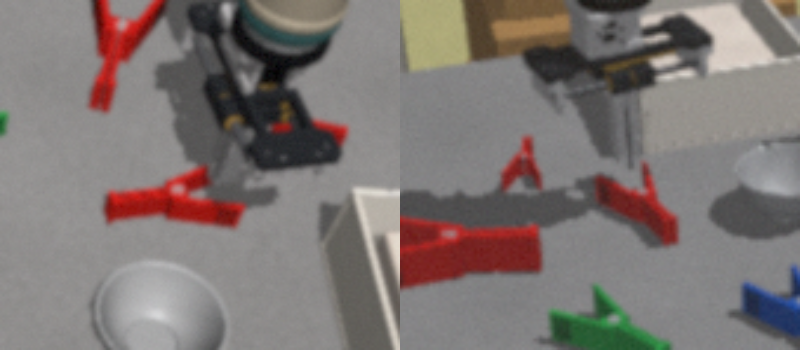

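The crops show the clip unmoved and the shut fingers inside the V. I'll check the real height of the fingertips.

```bash
python3 - <<'E'
from h import *
o=r.get_obs();p=o['position']
for n in('scene','side'):
    im=np.load(n+'1.npy',allow_pickle=True).item()
    A=rot(im['attitude']).T
    for z in(.005,.035,.06,.1):
        c=A@(np.array([p[0],p[1],z])-im['eye']);print(n,z,im['cx']+im['fx']*c[0]/c[2],im['cy']+im['fy']*c[1]/c[2])
    P=cloud(im);m=(im['depth']>0)&~redmask(im)
    q=P[m&(np.abs(P[...,0]-p[0])<.03)&(np.abs(P[...,1]-p[1])<.03)]
    print(np.histogram(q[:,2],bins=np.arange(-.005,.12,.01))[0])
im=np.load('w3.npy',allow_pickle=True).item();P=wcloud(im);print(P[272:330:12,315], P[272:330:12,326,2],P[275:320:12,300])
E
```

```text
scene 0.005 457.74513292969294 266.21806963064984
scene 0.035 461.09612279999357 258.07155796429066
scene 0.06 464.00649959060837 250.99621026229437
scene 0.1 468.90278147940603 239.0929759725128
[243  14   7  15   2  25  44  49  48  43  32  23]
side 0.005 277.1936124584881 217.93831212578561
side 0.035 276.5571962296472 209.50034546022468
side 0.06 276.01581079178885 202.32235082267536
side 0.1 275.12795919622 190.55071171626818
[32 11  8 23  8 12 27 30 27 30 34 29]
[[0.5564252  0.40424768 0.04788174]
 [0.55661105 0.40428525 0.06295445]
 [0.55680877 0.40408637 0.07546216]
 [0.55698672 0.40387779 0.08638457]
 [0.55733409 0.40258774 0.09407692]] [0.0468819  0.0618972  0.07589134 0.08692934 0.09577783] [[0.5492475  0.40245398 0.05108005]
 [0.5499791  0.40241199 0.06524936]
 [0.55062004 0.40223298 0.0772795 ]
 [0.55115867 0.40232719 0.08837501]]
```

The fingertips really end about 40 mm above the reported TCP height. I'll measure that offset closely.

```bash
python3 - <<'E'
from h import *
for n,u0,u1,z0 in(('w3',292,350,.0051),):
    im=np.load(n+'.npy',allow_pickle=True).item();P=wcloud(im)
    for u in (295,305,315,326,335,345):
        print(u,[(v,*np.round(P[v,u],4)) for v in range(266,282,3)])
im=np.load('w2.npy',allow_pickle=True).item();P=wcloud(im)
for u in (240,250,392,400): print(u,[(v,*np.round(P[v,u],3)) for v in range(266,300,4)])
for n in('scene','side'):
    im=np.load(n+'1.npy',allow_pickle=True).item();P=cloud(im);p=r.get_obs()['position'];m=(im['depth']>0)&~redmask(im)&(P[...,2]>.036)
    q=P[m&(np.abs(P[...,0]-p[0])<.025)&(np.abs(P[...,1]-p[1])<.025)&(P[...,2]<.1)];print(n,np.sort(q[:,2])[:8],np.median(q,0))
E
```

```text
295 [(266, np.float64(0.5462), np.float64(0.3866), np.float64(-0.0008)), (269, np.float64(0.5466), np.float64(0.3849), np.float64(0.0001)), (272, np.float64(0.5469), np.float64(0.3829), np.float64(0.0001)), (275, np.float64(0.5473), np.float64(0.3822), np.float64(0.0036)), (278, np.float64(0.5471), np.float64(0.4021), np.float64(0.0553)), (281, np.float64(0.5473), np.float64(0.4021), np.float64(0.0588))]
305 [(266, np.float64(0.5525), np.float64(0.3879), np.float64(-0.0007)), (269, np.float64(0.5529), np.float64(0.3855), np.float64(-0.0015)), (272, np.float64(0.5515), np.float64(0.403), np.float64(0.0471)), (275, np.float64(0.5517), np.float64(0.4026), np.float64(0.0503)), (278, np.float64(0.5518), np.float64(0.4029), np.float64(0.0548)), (281, np.float64(0.552), np.float64(0.4027), np.float64(0.058))]
315 [(266, np.float64(0.5587), np.float64(0.3894), np.float64(0.0)), (269, np.float64(0.5565), np.float64(0.4033), np.float64(0.0413)), (272, np.float64(0.5564), np.float64(0.4042), np.float64(0.0479)), (275, np.float64(0.5565), np.float64(0.4044), np.float64(0.0522)), (278, np.float64
[... 3215 characters left out ...]
p.float64(0.593), np.float64(0.409), np.float64(0.212)), (278, np.float64(0.591), np.float64(0.41), np.float64(0.219)), (282, np.float64(0.59), np.float64(0.41), np.float64(0.224)), (286, np.float64(0.589), np.float64(0.409), np.float64(0.228)), (290, np.float64(0.589), np.float64(0.409), np.float64(0.231)), (294, np.float64(0.588), np.float64(0.408), np.float64(0.235)), (298, np.float64(0.588), np.float64(0.407), np.float64(0.237))]
scene [0.04335332 0.04444961 0.0456547  0.04627138 0.04661834 0.04668183
 0.04926771 0.04937467] [0.57112683 0.39001405 0.07419483]
side [0.03603272 0.0366305  0.04571684 0.04702599 0.04832554 0.04911479
 0.0501757  0.05069745] [0.55884212 0.38784047 0.07517083]
```

The tips end about 38 mm short of the nominal TCP, so the fingers closed above the clip and the clip is untouched. I'll reopen here and go 34 mm lower.

>>> {"op": "jog_arm", "data": {
  "commands": [
    {"x": 0.0,"y": 0.0,"z": 0.0,"ax": 0.0,"ay": 0.0,"az": 0.0,"fingers": 0.6},
    {"x": 0.0,"y": 0.0,"z": 0.0,"ax": 0.0,"ay": 0.0,"az": 0.0,"fingers": 0.6},
    {"x": 0.0,"y": 0.0,"z": 0.0,"ax": 0.0,"ay": 0.0,"az": 0.0,"fingers": 0.6},
    {"x": 0.0,"y": 0.0,"z": 0.0,"ax": 0.0,"ay": 0.0,"az": 0.0,"fingers": 0.6},
    {"x": 0.0,"y": 0.0,"z": 0.0,"ax": 0.0,"ay": 0.0,"az": 0.0,"fingers": 0.6},
    {"x": 0.0,"y": 0.0,"z": 0.0,"ax": 0.0,"ay": 0.0,"az": 0.0,"fingers": 0.6},
    {"x": 0.0,"y": 0.0,"z": 0.03,"ax": 0.0,"ay": 0.0,"az": 0.0,"fingers": 0.6},
    {"x": 0.0,"y": 0.0,"z": 0.05,"ax": 0.0,"ay": 0.0,"az": 0.0,"fingers": 0.6},
    {"x": 0.0,"y": 0.0,"z": 0.06,"ax": 0.0,"ay": 0.0,"az": 0.0,"fingers": 0.6},
    {"x": 0.0,"y": 0.0,"z": 0.068,"ax": 0.0,"ay": 0.0,"az": 0.0,"fingers": 0.6},
    {"x": 0.0,"y": 0.0,"z": 0.068,"ax": 0.0,"ay": 0.0,"az": 0.0,"fingers": 0.6}
  ],
  "squeeze": 30
}}

```text
clock: 5.1
position: [0.5605, 0.395, -0.0291]
tool_rot: [-1.991, -2.43, 0.001]
wrist_force: [0.1, -0.9, 0.1]
gripper_width: 0.075
finger_force: 0.0
```

>>> {"op": "jog_arm", "data": {
  "commands": [
    {"x": 0.0,"y": 0.0,"z": 0.0,"ax": 0.0,"ay": 0.0,"az": 0.0,"fingers": -1.0},
    {"x": 0.0,"y": 0.0,"z": 0.0,"ax": 0.0,"ay": 0.0,"az": 0.0,"fingers": -1.0},
    {"x": 0.0,"y": 0.0,"z": 0.0,"ax": 0.0,"ay": 0.0,"az": 0.0,"fingers": -1.0},
    {"x": 0.0,"y": 0.0,"z": 0.0,"ax": 0.0,"ay": 0.0,"az": 0.0,"fingers": -1.0},
    {"x": 0.0,"y": 0.0,"z": 0.0,"ax": 0.0,"ay": 0.0,"az": 0.0,"fingers": -1.0},
    {"x": 0.0,"y": 0.0,"z": 0.0,"ax": 0.0,"ay": 0.0,"az": 0.0,"fingers": -1.0},
    {"x": 0.0,"y": 0.0,"z": 0.0,"ax": 0.0,"ay": 0.0,"az": 0.0,"fingers": -1.0}
  ],
  "squeeze": 30
}}

```text
clock: 5.98
position: [0.5608, 0.3954, -0.0285]
tool_rot: [-1.991, -2.43, -0.001]
wrist_force: [-0.3, 0.3, 3.7]
gripper_width: 0.0256
finger_force: 30.0
```

It's gripped and fully open at 25.6 mm. Now lift 114 mm and look.

>>> {"op": "jog_arm", "data": {
  "commands": [
    {"x": 0.0,"y": 0.0,"z": -0.05,"ax": 0.0,"ay": 0.0,"az": 0.0,"fingers": -1.0},
    {"x": 0.0,"y": 0.0,"z": -0.13,"ax": 0.0,"ay": 0.0,"az": 0.0,"fingers": -1.0},
    {"x": 0.0,"y": 0.0,"z": -0.2,"ax": 0.0,"ay": 0.0,"az": 0.0,"fingers": -1.0},
    {"x": 0.0,"y": 0.0,"z": -0.228,"ax": 0.0,"ay": 0.0,"az": 0.0,"fingers": -1.0},
    {"x": 0.0,"y": 0.0,"z": -0.228,"ax": 0.0,"ay": 0.0,"az": 0.0,"fingers": -1.0},
    {"x": 0.0,"y": 0.0,"z": -0.228,"ax": 0.0,"ay": 0.0,"az": 0.0,"fingers": -1.0},
    {"x": 0.0,"y": 0.0,"z": -0.228,"ax": 0.0,"ay": 0.0,"az": 0.0,"fingers": -1.0}
  ],
  "squeeze": 30
}}

```text
clock: 6.85
position: [0.5597, 0.3946, 0.0834]
tool_rot: [-1.991, -2.429, 0.004]
wrist_force: [-0.3, 0.0, -0.5]
gripper_width: 0.0251
finger_force: 30.0
```

```bash
python3 look.py w4; python3 - <<'E'
from h import *
im=r.get_image('scene');np.save('scene2.npy',im,allow_pickle=True)
cv2.imwrite('pics/s2.png',np.hstack([cv2.resize(im['frame'][150:330,360:560,::-1],(400,360)),cv2.resize(np.load('w4.npy',allow_pickle=True).item()['frame'][150:480,140:507,::-1],(400,360))]))
P=cloud(im);p=r.get_obs()['position'];m=redmask(im)&(im['depth']>0)&(P[...,2]>.1)&(np.linalg.norm(P[...,:2]-p[:2],axis=-1)<.15)
Q=P[m];print(len(Q),np.percentile(Q,[1,50,99],axis=0))
T=rot(r.get_obs()['tool_rot']);L=(Q-p)@T
for a in np.arange(-.12,.02,.01):
    l=L[(L[:,0]>=a)&(L[:,0]<a+.01)]
    if len(l):print(round(a,2),len(l),np.round([l[:,1].min(),l[:,1].max(),l[:,2].min(),l[:,2].max()],4))
E
```

```text
[0.5597 0.3946 0.0834] [[-0.197  0.98  -0.002]
 [ 0.98   0.197 -0.002]
 [-0.001 -0.003 -1.   ]] 0.0251 [-0.81  0.79  0.28  1.49 -0.26  0.9  -0.25] 6.85
928 [[0.54948146 0.29447804 0.11506125]
 [0.57350163 0.34172789 0.13540992]
 [0.60397276 0.39704699 0.14567928]]
-0.11 12 [-0.0204  0.026  -0.0609 -0.0342]
-0.1 101 [-0.0251  0.027  -0.0607 -0.0304]
-0.09 107 [-0.0196  0.0215 -0.061  -0.0303]
-0.08 103 [-0.0159  0.0182 -0.061  -0.026 ]
-0.07 100 [-0.0147  0.0154 -0.062  -0.0298]
-0.06 83 [-0.009   0.0123 -0.063  -0.0329]
-0.05 85 [-0.0126  0.0145 -0.0611 -0.0296]
-0.04 79 [-0.0125  0.015  -0.0622 -0.0295]
-0.03 84 [-0.0127  0.0156 -0.063  -0.0314]
-0.02 88 [-0.0107  0.0149 -0.0616 -0.0324]
-0.01 57 [-0.0175  0.0147 -0.0608 -0.0298]
-0.0 29 [-0.0137 -0.0051 -0.0642 -0.0411]
```

View pics/s2.png

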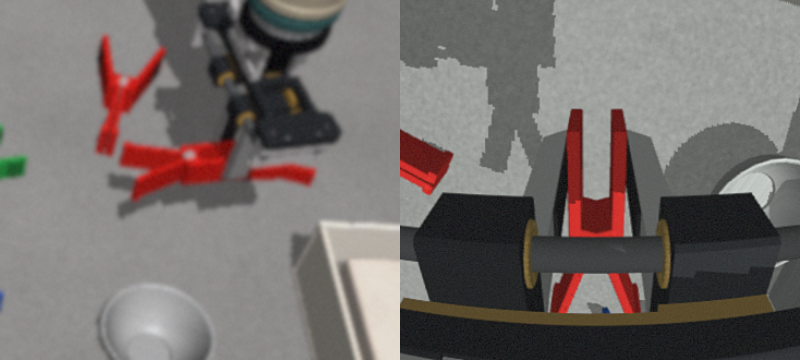

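The clip is held level, symmetric and wide open: tips about 100 mm ahead of the TCP, mid-height about 0.129 m. Next I'll fit the board precisely and compute the moves.

```bash
cat > board.py <<'E'
from h import *
import sys
im=np.load(sys.argv[1]+'.npy',allow_pickle=True).item();P=cloud(im)
m=(im['depth']>0)&(P[...,2]>.06)&(P[...,2]<.185)&(P[...,0]>.57)&(P[...,0]<.66)&(P[...,1]>-.23)&(P[...,1]<-.035)&~redmask(im)*1>0
B=P[m][:,:2].astype(np.float32)
vx,vy,x0,y0=cv2.fitLine(B,cv2.DIST_HUBER,0,.001,.001).ravel().astype(float)
if vy<0:vx,vy=-vx,-vy
s=(B-[x0,y0])@[vx,vy];e=(B-[x0,y0])@[vy,-vx]
g=abs(e)<.004;c=np.percentile(s[g],[.3,99.7])
b=np.array([vx,vy]);nx=np.array([vy,-vx])
edge=np.array([x0,y0])+b*c[1]-.0025*nx
mid=np.array([x0,y0])+b*c.mean()-.0025*nx
print('boardy',b,'yaw',np.arctan2(-vx,vy),'w',c[1]-c[0],'n',len(B),g.mean(),'rms',e[g].std(),'edge',edge, 'edge from mid',mid+.08*b)
o=r.get_obs();p=o['position'];T=rot(o['tool_rot']);edge=mid+.08*b
ang=np.arctan2(T[1,0],T[0,0]);want=np.arctan2(b[1],b[0]);dw=want-ang
print('az',-np.degrees(dw)/90)
for ins in(-.06,.0,.03):
    tip=edge-b*ins
    # tool y axis dir after turn: x-90deg
    ty=np.array([b[1],-b[0]])
    tcp=tip+b*.100-ty*.001
    d=T.T@np.append(tcp-p[:2],0);print(ins,tcp,'shift',np.round(d/.5,3))
E
python3 board.py scene0; python3 board.py scene2
```

```text
boardy [0.2091096  0.97789222] yaw -0.21066434342482904 w 0.15973564722446165 n 2257 0.999113867966327 rms 0.001006184129381253 edge [ 0.62179204 -0.04914219] edge from mid [ 0.62181968 -0.04901293]
az 0.26010179215870316
-0.06 [0.65429932 0.10765893] shift [-0.6    0.072  0.   ]
0.0 [0.64175274 0.0489854 ] shift [-0.71   0.024  0.001]
0.03 [0.63547946 0.01964863] shift [-0.765  0.     0.001]
boardy [0.20957133 0.97779334] yaw -0.21113654067874046 w 0.15998196362987782 n 2260 0.9977876106194691 rms 0.0009910611910819616 edge [ 0.62179903 -0.04915463] edge from mid [ 0.62180092 -0.04914581]
az 0.2604024022670009
-0.06 [0.65435454 0.10751069] shift [-0.6    0.072  0.   ]
0.0 [0.64178026 0.04884309] shift [-0.71   0.024  0.001]
0.03 [0.63549312 0.01950929] shift [-0.766  0.     0.001]
```

>>> {"op": "jog_arm", "data": {
  "commands": [
    {"x": -0.1,"y": 0.012,"z": 0.0,"ax": 0.0,"ay": 0.0,"az": 0.05,"fingers": -1.0},
    {"x": -0.2,"y": 0.024,"z": 0.0,"ax": 0.0,"ay": 0.0,"az": 0.1,"fingers": -1.0},
    {"x": -0.3,"y": 0.036,"z": 0.0,"ax": 0.0,"ay": 0.0,"az": 0.15,"fingers": -1.0},
    {"x": -0.4,"y": 0.048,"z": 0.0,"ax": 0.0,"ay": 0.0,"az": 0.2,"fingers": -1.0},
    {"x": -0.5,"y": 0.06,"z": 0.0,"ax": 0.0,"ay": 0.0,"az": 0.26,"fingers": -1.0},
    {"x": -0.56,"y": 0.068,"z": 0.0,"ax": 0.0,"ay": 0.0,"az": 0.26,"fingers": -1.0},
    {"x": -0.6,"y": 0.072,"z": 0.0,"ax": 0.0,"ay": 0.0,"az": 0.26,"fingers": -1.0},
    {"x": -0.6,"y": 0.072,"z": 0.0,"ax": 0.0,"ay": 0.0,"az": 0.26,"fingers": -1.0},
    {"x": -0.6,"y": 0.072,"z": 0.0,"ax": 0.0,"ay": 0.0,"az": 0.26,"fingers": -1.0},
    {"x": -0.6,"y": 0.072,"z": 0.0,"ax": 0.0,"ay": 0.0,"az": 0.26,"fingers": -1.0}
  ],
  "squeeze": 30
}}

```text
clock: 8.2
position: [0.6544, 0.1104, 0.085]
tool_rot: [-2.439, -1.978, -0.001]
wrist_force: [-0.3, 0.5, -0.4]
gripper_width: 0.0252
finger_force: 30.0
```

```bash
cat > hand.py <<'E'
from h import *
import sys
im=r.get_image('scene');np.save(sys.argv[1]+'.npy',im,allow_pickle=True)
cv2.imwrite(f'pics/{sys.argv[1]}.png',cv2.resize(im['frame'][180:340,150:390,::-1],(780,520)))
P=cloud(im);o=r.get_obs();p=o['position'];T=rot(o['tool_rot'])
m=redmask(im)&(im['depth']>0)&(P[...,2]>.1)&(P[...,1]>-.09)&(np.linalg.norm(P[...,:2]-p[:2],axis=-1)<.15)
L=(P[m]-p)@T
for a in np.arange(-.11,-.03,.01):
    l=L[(L[:,0]>=a)&(L[:,0]<a+.01)]
    if len(l):print(round(a,2),len(l),np.round([l[:,1].min(),l[:,1].max(),(l[:,1].min()+l[:,1].max())/2,l[:,2].min(),l[:,2].max(),l[:,0].min()],4))
E
python3 hand.py s3; python3 board.py s3
```

```text
-0.1 86 [-0.0242  0.0262  0.001  -0.0624 -0.0305 -0.0985]
-0.09 101 [-0.0199  0.0205  0.0003 -0.0632 -0.0334 -0.0898]
-0.08 106 [-0.0168  0.0177  0.0005 -0.0618 -0.0271 -0.08  ]
-0.07 99 [-0.0147  0.016   0.0006 -0.0618 -0.0287 -0.07  ]
-0.06 27 [-0.0107  0.0123  0.0008 -0.0611 -0.0327 -0.0599]
-0.05 2 [ 0.0109  0.0112  0.011  -0.031  -0.0307 -0.042 ]
-0.04 6 [ 0.01    0.0836  0.0468 -0.1774 -0.0304 -0.0383]
boardy [0.20933914 0.97784311] yaw -0.21089907660211238 w 0.15984747875409513 n 2253 0.9986684420772304 rms 0.0009986453002908918 edge [ 0.62171736 -0.04934091] edge from mid [ 0.62173332 -0.04926634]
az 0.0018375440140219563
-0.06 [0.65424974 0.1073979 ] shift [-0.005  0.001 -0.   ]
0.0 [0.64168939 0.04872731] shift [-0.125  0.    -0.   ]
0.03 [0.63540922 0.01939202] shift [-0.185  0.    -0.   ]
```

Alignment is good, so I'll insert straight along tool -x.

>>> {"op": "jog_arm", "data": {
  "commands": [
    {"x": -0.04,"y": 0.0,"z": 0.0,"ax": 0.0,"ay": 0.0,"az": 0.0,"fingers": -1.0},
    {"x": -0.08,"y": 0.0,"z": 0.0,"ax": 0.0,"ay": 0.0,"az": 0.0,"fingers": -1.0},
    {"x": -0.11,"y": 0.0,"z": 0.0,"ax": 0.0,"ay": 0.0,"az": 0.0,"fingers": -1.0},
    {"x": -0.13,"y": 0.0,"z": 0.0,"ax": 0.0,"ay": 0.0,"az": 0.0,"fingers": -1.0},
    {"x": -0.15,"y": 0.0,"z": 0.0,"ax": 0.0,"ay": 0.0,"az": 0.0,"fingers": -1.0},
    {"x": -0.17,"y": 0.0,"z": 0.0,"ax": 0.0,"ay": 0.0,"az": 0.0,"fingers": -1.0},
    {"x": -0.18,"y": 0.0,"z": 0.0,"ax": 0.0,"ay": 0.0,"az": 0.0,"fingers": -1.0},
    {"x": -0.185,"y": 0.0,"z": 0.0,"ax": 0.0,"ay": 0.0,"az": 0.0,"fingers": -1.0},
    {"x": -0.185,"y": 0.0,"z": 0.0,"ax": 0.0,"ay": 0.0,"az": 0.0,"fingers": -1.0},
    {"x": -0.185,"y": 0.0,"z": 0.0,"ax": 0.0,"ay": 0.0,"az": 0.0,"fingers": -1.0},
    {"x": -0.185,"y": 0.0,"z": 0.0,"ax": 0.0,"ay": 0.0,"az": 0.0,"fingers": -1.0}
  ],
  "squeeze": 30
}}

```text
clock: 9.62
position: [0.6356, 0.0181, 0.0851]
tool_rot: [-2.442, -1.977, -0.0]
wrist_force: [0.2, -0.5, -0.3]
gripper_width: 0.0253
finger_force: 30.0
```

```bash
python3 hand.py s4; python3 board.py s4; python3 - <<'E'
from h import *
im=r.get_image('wrist')
a=cv2.imread('pics/s4.png')[:,:]
im2=im['frame'][250:480,200:440,::-1]
cv2.imwrite('pics/f4.png',np.hstack([cv2.resize(a,(480,360)),cv2.resize(im2,(310,360))]))
E
```

```text
-0.11 33 [ 0.0017  0.0047  0.0032 -0.089  -0.0505 -0.1097]
-0.1 51 [ 0.0175  0.0267  0.0221 -0.0625 -0.031  -0.0978]
-0.09 58 [ 0.0148  0.0234  0.0191 -0.0613 -0.0298 -0.0899]
-0.08 55 [ 0.0116  0.0181  0.0149 -0.0606 -0.0325 -0.0798]
-0.07 10 [ 0.0107  0.0146  0.0126 -0.0541 -0.0316 -0.0696]
-0.05 1 [ 0.0139  0.0139  0.0139 -0.0344 -0.0344 -0.0407]
-0.04 4 [ 0.0109  0.0126  0.0117 -0.0347 -0.0307 -0.0399]
boardy [0.211023   0.97748107] yaw -0.21262141822708971 w 0.15984707351522748 n 2033 0.9734382685686178 rms 0.0009607523349705616 edge [ 0.62201269 -0.04952174] edge from mid [ 0.62202882 -0.049447  ]
az 0.0016655758862030724
-0.06 [0.65481502 0.10716099] shift [0.183 0.    0.   ]
0.0 [0.64215364 0.04851213] shift [0.063 0.    0.   ]
0.03 [0.63582295 0.0191877 ] shift [ 0.003 -0.     0.   ]
```

View pics/f4.png

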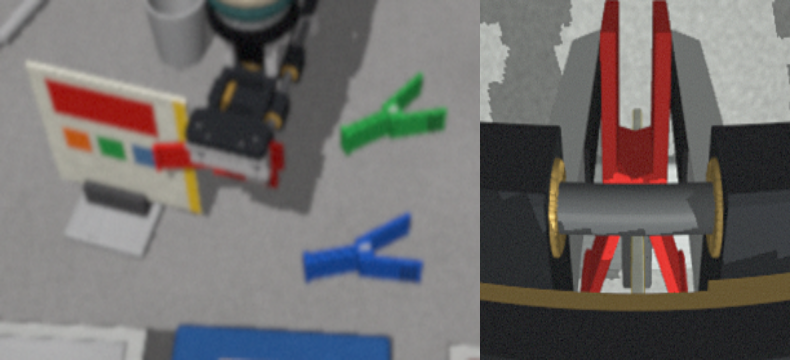

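The jaws straddle the panel with the board centred between them: in the wrist crop, the panel is at x≈638 and the jaws at 600 and 672. The clip reaches about 30 mm past the edge, and there is no contact force. The board hasn't moved, so I'm handing in.

```bash
python3 -c "
from rig import r
print(r.finish_job())"
```

```text
the job is handed in; nothing more can be done
None
```

I handed the job in with the red clip held wide open around the board's yellow-striped edge, about 30 mm past it and 130 mm above the counter; neither jaw touches the board, and the board and everything else are where they were.

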